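# Move the evaporator fractions to the steel tray in order

## Task

The four fractions from the rotary evaporator stand in their order of collection in the white tray, beginning at its label tab. Move all four bottles to the steel tray in the same order, so that the one next to the white tray's tab ends next to the steel tray's tab and so on along the row, each standing alone in its own compartment. Keep the bottles upright, set them down rather than dropping them, and leave the other glassware and the wash bottle where they stand.

Things in the scene. Friction and masses are not known exactly. Their poses are not given: they have to be found in the camera images.
- bottle_1_c (a point): Centre of the bottle standing first (in the compartment next to the label tab) in the white tray at the start. Amber glass, black cap, 34 mm diameter up to 54 mm, then shoulder and 25 mm cap, 80 mm tall, 60 to 130 g. Point on its axis, 40 mm above its foot. All four look alike; known by place in the row. Neighbours about 53 mm apart.
- bottle_2_c (a point): Centre of the bottle standing second in the white tray at the start. Amber glass, black cap, 34 mm diameter up to 54 mm, then shoulder and 25 mm cap, 80 mm tall, 60 to 130 g. Point on its axis, 40 mm above its foot. All four look alike; known by place in the row. Neighbours about 53 mm apart.
- bottle_3_c (a point): Centre of the bottle standing third in the white tray at the start. Amber glass, black cap, 34 mm diameter up to 54 mm, then shoulder and 25 mm cap, 80 mm tall, 60 to 130 g. Point on its axis, 40 mm above its foot. All four look alike; known by place in the row. Neighbours about 53 mm apart.
- bottle_4_c (a point): Centre of the bottle standing fourth (at the end away from the tab) in the white tray at the start. Amber glass, black cap, 34 mm diameter up to 54 mm, then shoulder and 25 mm cap, 80 mm tall, 60 to 130 g. Point on its axis, 40 mm above its foot. All four look alike; known by place in the row. Neighbours about 53 mm apart.
- tray_from: White plastic tray that holds the four bottles at the start. Long axis y, origin under its centre, z up. Outside 56 x 215 mm; floor 3 mm thick, walls and dividers 3 mm, tops at 16 mm. Four 50 x 50 mm open compartments in a row, centred at y +79.5, +26.5, -26.5, -79.5 mm, x 0. A flat tab with a paper label in a dark frame sticks out 25 mm at the +y end only. Does not move; may lie any way round.
- tray_to: Stainless steel tray, the same form as the white one, empty at the start. Long axis y, origin under its centre, z up. Outside 56 x 215 mm; floor 3 mm thick, walls and dividers 3 mm, tops at 16 mm. Four 50 x 50 mm open compartments in a row, centred at y +79.5, +26.5, -26.5, -79.5 mm, x 0. A flat tab with a paper label in a dark frame sticks out 25 mm at the +y end only. Does not move; may lie any way round.
- conical_flask: Small conical glass flask, 54 mm wide, 85 mm tall, loose, standing between robot and trays; origin under its foot. Leave it alone.
- round_flask: Round glass flask in a cork ring (one piece), 80 mm wide, 110 mm tall, loose, standing beyond the trays; origin under its foot. Leave it alone.
- wash_bottle: White plastic wash bottle with green cap and a bent spout, 60 mm wide, 150 mm tall, loose, standing at the right; origin under its foot. Leave it alone.
There are look-alikes about, which are no part of the job. Leave any purple or turquoise look-alike of the part that bears bottle_4_c alone.

How it is judged:
At the end, for the whole second after the job is handed in: Each bottle stands upright (within 0.1 rad) and still on the floor of its own compartment of the steel tray, bottle 1 next to the tab, then 2, 3 and 4: its axis within 12 mm of the compartment's centre in the tray's x and y and its centre 39 to 47 mm above the tray's underside (x of bottle_1_c in the frame of tray_to between -0.012 and 0.012 m and y of bottle_1_c in the frame of tray_to between 0.0675 and 0.0915 m and z of bottle_1_c in the frame of tray_to between 0.039 and 0.047 m and angle between each of bottle_1_c, bottle_2_c, bottle_3_c, bottle_4_c's own z axis and vertical below 0.1 rad and linear speed of each of bottle_1, bottle_2, bottle_3, bottle_4 below 0.02 m/s and x of bottle_2_c in the frame of tray_to between -0.012 and 0.012 m and y of bottle_2_c in the frame of tray_to between 0.0145 and 0.0385 m and z of bottle_2_c in the frame of tray_to between 0.039 and 0.047 m and x of bottle_3_c in the frame of tray_to between -0.012 and 0.012 m and y of bottle_3_c in the frame of tray_to between -0.0385 and -0.0145 m and z of bottle_3_c in the frame of tray_to between 0.039 and 0.047 m and x of bottle_4_c in the frame of tray_to between -0.012 and 0.012 m and y of bottle_4_c in the frame of tray_to between -0.0915 and -0.0675 m and z of bottle_4_c in the frame of tray_to between 0.039 and 0.047 m); the robot touches nothing.
It fails at once if the conical flask, the round flask or the wash bottle is pushed more than 20 mm or tipped more than 20 degrees (distance of any of conical_flask, round_flask, wash_bottle from where it was at the start of the episode above 0.02 m or angle between any of conical_flask, round_flask, wash_bottle's own z axis and vertical above 0.35 rad).
It fails at once if a bottle is tipped more than 40 degrees (angle between any of bottle_1_c, bottle_2_c, bottle_3_c, bottle_4_c's own z axis and vertical above 0.7 rad).
It fails at once if a bottle is dropped: free of the fingers it moves at over 0.7 m/s (a fall of about 25 mm) ((linear speed of bottle_1 above 0.7 m/s and contact force between the fingers and bottle_1 below 0.01 N) or (linear speed of bottle_2 above 0.7 m/s and contact force between the fingers and bottle_2 below 0.01 N) or (linear speed of bottle_3 above 0.7 m/s and contact force between the fingers and bottle_3 below 0.01 N) or (linear speed of bottle_4 above 0.7 m/s and contact force between the fingers and bottle_4 below 0.01 N)).
It also fails if it takes over 115 s, if anything falls off the work surface, if the arm or the gripper's body presses on something with over 40 N, if the wrist force passes 120 N, or if a joint passes its speed limit or range.

## Robot

A 6-joint arm with a two-finger parallel gripper is mounted at the origin on the work surface. World frame = base frame: x ahead of the robot, y to its left, z up, the work surface at z = 0. Lengths are in m, angles in rad, forces in N, time in s.
With the tool pointing down it reaches from about 0.4 to 0.825 m from the base axis. Payload 7 kg.
Tool frame: the origin (TCP) lies at the centre of the arm's flange, where the gripper is bolted on; the fingertips stand 178 mm ahead of it and the grasp point (between the pads) lies 159 mm ahead of it; z points along the fingers, y is the direction in which the jaws open and shut (so a half turn about z gives the same grasp; the last joint's range is limited). The gripper opens to 88 mm and grips with 3 to 60 N. Pads are 19 mm wide; open, the fingers measure 130 mm over their backs; the gripper's body (78 mm by 193 mm) begins 47 mm behind the grasp point.
Start: joints at [1.459, 0.359, 0.012, 0, -1.224, -0.288], TCP at [0.263, 0.622, 0.405] pointing down, gripper open.
Joint ranges: [-3.07, 3.07], [-1.43, 2.12], [-1.02, 1.25], [-3.03, 1.67], [-3.05, -0], [-3.03, 3.03]. Speed limits (rad/s): [2.39, 2.39, 3.01, 3.14, 3.14, 3.14].

## Interface

Orientations are given as [roll, pitch, yaw] about the fixed x, y, z axes, in that order (R = Rz(yaw) Ry(pitch) Rx(roll)).
In Python, from station import * gives the robot as it stands.
- The arm moves only by the tool send_rows, never from a script. Its argument "motion" is a list of rows, each an object with "offset": the shift along the tool's x, y, z in cm, a list of three; "turn": the turn about the tool's z in degrees. In form: [{"offset": [x, y, z], "turn": turn}, ...]. A call has 1 to 8 rows; each row is the pose to reach, as a shift and turn from the pose commanded when the call began, along the tool's axes at that moment; what a row does not reach only later rows make up. A row lasts 1/10 s, in which the tool goes at most 50 mm and 8.59 degrees, less where a joint would pass 70% of its speed; a pose out of reach is approached as far as the arm can. A call with a gripper value outside its range is refused whole. "hand" is the opening, from -1 (shut) to 1 (fully open), set as the call begins (left out, the last holds). The fingers move at their own pace and stop on an object; "squeeze" is the grip in N (left out, the last holds). Time passes only in rows, so rows that repeat a pose let the fingers close. It gives the time, the measured TCP pose, the force and the opening at its end, in the units of the state.
- get_state(): the state, without advancing time (a new reading comes with each control period).
- grab_frame(name): name is "side" or "top" or "wrist"; returns a dict with "frame" (384x512x3 uint8, blue, green, red), "range_z" (384x512 float32, m along the optical axis (not along the pixel's ray), 0 where there is no reading), "vertical_fov" (degrees; the focal length in pixels is half the picture's height over the tangent of half this angle, whatever the lens; pixels are square), "cx", "cy" (the principal point, pixels), "cam_to_world" (4x4, takes a point from camera to world coordinates). Camera axes: x right, y up, looking along -z (the intrinsics and any distortion apply to the point x, -y, -z); pixel columns grow to the right and rows downward; lengths in m; the calibration is good to about 2 mm. A picture is of the moment at which its call begins.
- job_done(): hands the job in, once; it reports no verdict.
The state is a dict: "t": time; "q": joint angles; "qd": joint speeds; "joint_efforts": joint torques, N m; "eef_pos": TCP position; "ee_rot": TCP orientation; "force": force on the tool from outside, world axes, zero at the start; "moment": the same for the moment, N m; "width": finger opening in m.
Only numpy, scipy, OpenCV 4.12 (cv2) and the standard library are available. Lean on these libraries where they do the work, as an engineer would, in place of code of your own. Each camera call takes 0.05 s, during which the arm holds its last target. There are 200 camera calls.

## Working session

There is one attempt and no reset: what is moved stays moved. The work goes in short steps, Python scripts to look and compute and a tool call to move; the robot and the scene stay as the last step left them, time stands still between calls to the robot, and variables do not carry over. Pictures are saved under pics/ and viewed, about 12 in all and at most 16, crops included, and the job is handed in when it is done.

Besides the shell and the picture viewer there is one more tool, called after "Request:" as name(argument=value, ...), one argument or row to a line, values as JSON. send_rows: Moves the arm, as the interface text tells. Its arguments: {"type":"object","properties":{"motion":{"type":"array"},"hand":{"type":"number"},"squeeze":{"type":"number"}},"required":["motion"]}

```bash
mkdir -p pics; cat > h.py <<'E'
from station import *
import numpy as np, cv2
def grab(n):
    f=grab_frame(n); np.savez('last_%s.npz'%n,**f); return f
def world(f,u,v,z=None):
    im=f['range_z']; H=im.shape[0]
    F=H/2/np.tan(np.radians(float(f['vertical_fov']))/2)
    T=np.array(f['cam_to_world']); d=np.array([(u-f['cx'])/F,-(v-f['cy'])/F,-1.])
    if z is None: s=im[int(round(v)),int(round(u))]
    else:
        w=T[:3,:3]@d; s=(z-T[2,3])/w[2]
    return T[:3,:3]@(d*s)+T[:3,3]
E
python3 - <<'E'
from h import *
s=get_state();print({k:np.round(v,3) for k,v in s.items()})
for n in('top','side'):
    f=grab(n);cv2.imwrite(f'pics/{n}0.png',f['frame']);print(n,{k:v for k,v in f.items() if k not in('frame','range_z')})
E
```

```text
{'t': np.float64(0.0), 'q': array([ 1.459,  0.359,  0.011, -0.   , -1.224, -0.288]), 'qd': array([-0.001, -0.   ,  0.001,  0.   ,  0.002, -0.001]), 'joint_efforts': array([-2.0000e-03, -5.8272e+01,  2.9304e+01,  6.9970e+00,  7.0000e-03,
       -0.0000e+00]), 'eef_pos': array([0.263, 0.622, 0.404]), 'ee_rot': array([ 3.14, -0.  , -0.4 ]), 'force': array([0.398, 1.025, 0.386]), 'moment': array([ 0.   , -0.009, -0.02 ]), 'width': np.float64(0.088)}
top {'vertical_fov': 47.687698027708755, 'cx': 249.76128752949805, 'cy': 188.96211772359382, 'cam_to_world': array([[-0.00918331,  0.98240263, -0.18654955,  0.40595149],
       [-0.99995511, -0.00858664,  0.0040062 , -0.0993153 ],
       [ 0.00233387,  0.18657797,  0.98243738,  1.11931655],
       [ 0.        ,  0.        ,  0.        ,  1.        ]])}
side {'vertical_fov': 43.28577016035495, 'cx': 257.8306867666899, 'cy': 199.74904992262043, 'cam_to_world': array([[ 0.72901959,  0.49238893, -0.47548248,  0.08589495],
       [-0.68431445,  0.5084247 , -0.52270265, -0.68950496],
       [-0.01562596,  0.70644   ,  0.70760042,  0.81054033],
       [ 0.        ,  0.        ,  0.        ,  1.        ]])}
```

View pics/top0.png

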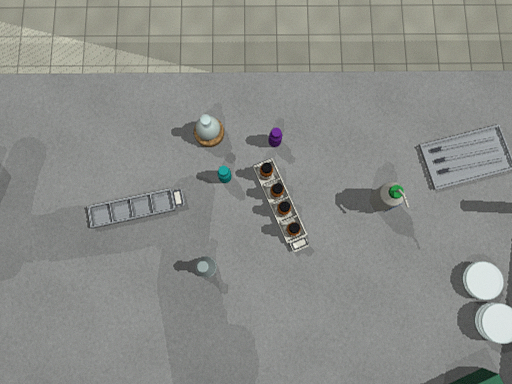

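View pics/side0.png

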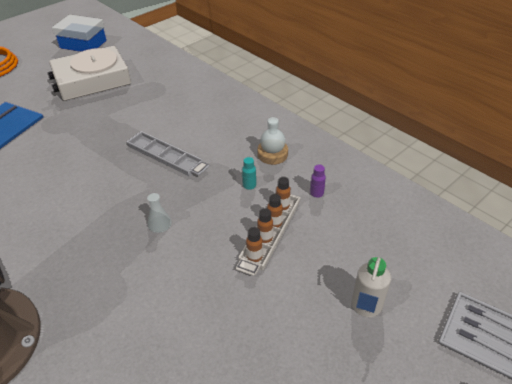

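Top view: white tray tab at (299,243), with four amber bottles from (293,229) [bottle 1] to (266,170) [bottle 4]. The steel tray is empty, with its tab at (178,198). Look-alikes are turquoise (224,174) and purple (276,137). I choose the four amber bottles in the white tray and check them in a close crop.

```bash
python3 - <<'E'
from h import *
f=dict(np.load('last_top.npz'));im=f['frame']
a=cv2.resize(im[150:262,245:325],None,fx=5,fy=5,interpolation=cv2.INTER_CUBIC)
b=cv2.resize(im[180:235,80:192],None,fx=6,fy=6,interpolation=cv2.INTER_CUBIC)
cv2.imwrite('pics/a.png',a);cv2.imwrite('pics/b.png',b)
for u,v in[(266,169),(277,189),(285,207),(294,228),(224,173),(276,135),(206,120),(205,266),(395,190),(178,198),(299,243),(120,211),(240,300),(20,300)]:
    print(u,v,world(f,u,v).round(4))
E
```

```text
266 169 [ 0.6512 -0.1436  0.0872]
277 189 [ 0.6018 -0.1696  0.0844]
285 207 [ 0.5576 -0.188   0.0837]
294 228 [ 0.5069 -0.2082  0.0836]
224 173 [ 0.6448 -0.0405  0.0752]
276 135 [ 0.7398 -0.1703  0.0798]
206 120 [0.7702 0.0018 0.1085]
205 266 [0.4195 0.003  0.0861]
395 190 [ 0.5889 -0.4409  0.1276]
178 198 [0.5931 0.0808 0.0176]
299 243 [ 0.4751 -0.2264  0.0205]
120 211 [0.563  0.2329 0.0018]
240 300 [ 0.3361 -0.0769  0.0008]
20 300 [0.3415 0.4698 0.0057]
```

View pics/a.png

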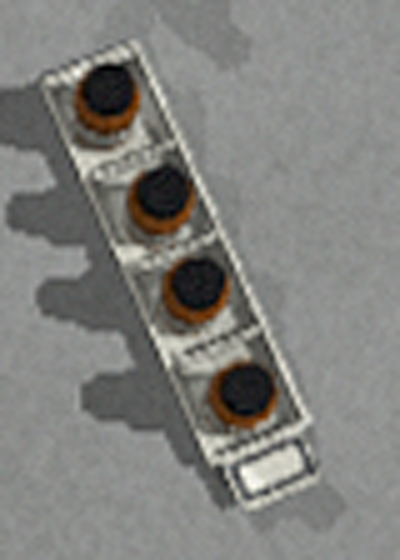

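View pics/b.png

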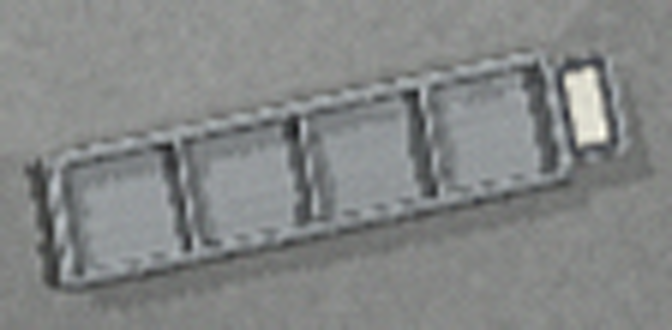

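```bash
cat >> h.py <<'E'
def fit(f,P,sx,sy,s,z):
    return np.array([world(f,(u+.5)/s-.5+sx,(v+.5)/s-.5+sy,z) for u,v in P])
E
python3 - <<'E'
from h import *
f=dict(np.load('last_top.npz'))
B=fit(f,[(243,388),(195,284),(162,192),(107,91)],245,150,5,.083);print(B.round(4),np.linalg.norm(np.diff(B,axis=0),axis=1).round(4))
def tray(C,n):
    # corners: tabL,tabR,farR,farL
    c=C.mean(0);ax=(C[0]+C[1]-C[2]-C[3])[:2];L=np.linalg.norm(ax)/2;ax/=np.linalg.norm(ax)
    print(n,C.round(4).tolist(),'c',c.round(4),'L',L.round(4),'W',np.linalg.norm(C[1]-C[0]).round(4),np.linalg.norm(C[3]-C[2]).round(4),'yaw+y',np.degrees(np.arctan2(ax[1],ax[0])).round(2))
    for y in(.0795,.0265,-.0265,-.0795):print((c[:2]+y*ax).round(4))
tray(fit(f,[(545,53),(571,181),(68,286),(50,158)],80,180,6,.016),'to')
tray(fit(f,[(313,424),(215,464),(42,78),(135,40)],245,150,5,.016),'from')
s=dict(np.load('last_side.npz'));im=s['frame']
cv2.imwrite('pics/c.png',cv2.resize(im[165:280,225:310],None,fx=5,fy=5,interpolation=cv2.INTER_CUBIC))
cv2.imwrite('pics/d.png',cv2.resize(im[125:185,118:218],None,fx=7,fy=7,interpolation=cv2.INTER_CUBIC))
E
```

```text
[[ 0.5089 -0.2064  0.083 ]
 [ 0.5592 -0.1847  0.083 ]
 [ 0.6045 -0.1697  0.083 ]
 [ 0.6552 -0.1438  0.083 ]] [0.0549 0.0477 0.0569]
to [[0.6187, 0.1012, 0.016], [0.5629, 0.0888, 0.016], [0.52, 0.3006, 0.016], [0.5748, 0.3115, 0.016]] c [0.5691 0.2005 0.016 ] L 0.2155 W 0.0571 0.0559 yaw+y -78.38
[0.5851 0.1227]
[0.5745 0.1746]
[0.5638 0.2265]
[0.5531 0.2784]
from [[0.4969, -0.2484, 0.016], [0.4772, -0.1982, 0.016], [0.6786, -0.1129, 0.016], [0.6986, -0.1618, 0.016]] c [ 0.5878 -0.1803  0.016 ] L 0.2191 W 0.054 0.0529 yaw+y -156.91
[ 0.5147 -0.2115]
[ 0.5634 -0.1907]
[ 0.6122 -0.1699]
[ 0.661  -0.1491]
```

View pics/c.png

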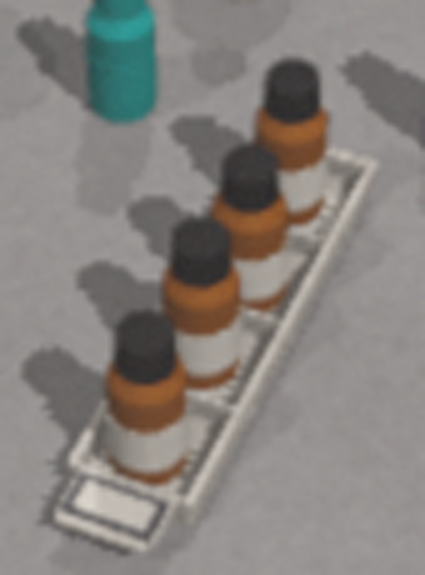

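View pics/d.png

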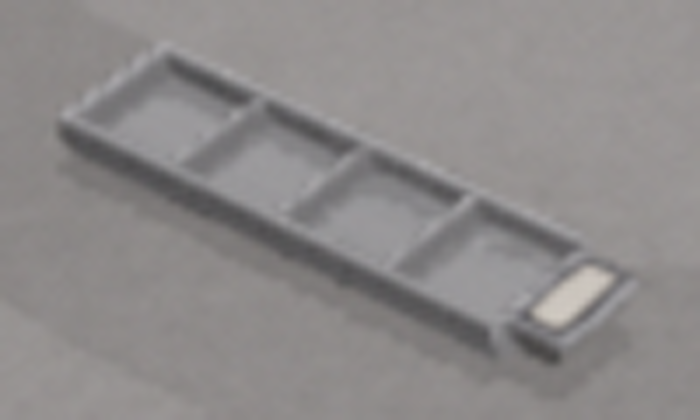

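```bash
python3 - <<'E'
from h import *
f=dict(np.load('last_side.npz'))
print(fit(f,[(146,331),(201,237),(250,165),(292,79)],225,165,5,.083).round(4))
C=fit(f,[(583,247),(494,330),(62,125),(165,45)],118,125,7,.016);print(C.round(4),C.mean(0).round(4))
E
```

```text
[[ 0.509  -0.2104  0.083 ]
 [ 0.5606 -0.1883  0.083 ]
 [ 0.6049 -0.1722  0.083 ]
 [ 0.6561 -0.1467  0.083 ]]
[[0.6138 0.1022 0.016 ]
 [0.5631 0.0886 0.016 ]
 [0.5165 0.2962 0.016 ]
 [0.5726 0.3111 0.016 ]] [0.5665 0.1995 0.016 ]
```

```bash
cat >> h.py <<'E'
B={1:(.509,-.2085,-156.8),2:(.560,-.1865,-156.8),3:(.6047,-.171,-156.8),4:(.6557,-.145,-156.8)}
a=np.array([.2045,-.979]);T={i:(*(np.array([.568,.2])+y*a),-78.2) for i,y in zip((1,2,3,4),(.0795,.0265,-.0265,-.0795))}
def go(x,y,yaw,z):
    "offset cm and turn deg from present pose to tool-down pose"
    s=get_state();p=np.array(s['eef_pos']);r=s['ee_rot'];w=r[2]
    d=np.array([x,y,z])-p;c,n=np.cos(w),np.sin(w)
    o=100*np.array([c*d[0]+n*d[1],n*d[0]-c*d[1],-d[2]])
    t=-((yaw-np.degrees(w)+180)%360-180)
    print('t',round(s['t'],2),'p',p.round(4),'rpy',np.round(r,3),'F',np.round(s['force'],1),'w',round(s['width'],4),'q1,q6',np.round([s['q'][0],s['q'][5]],2),'-> offset',o.round(2),'turn',round(t,1))
E
python3 -c "
from h import *
go(.5,.3,-90,.40);go(*B[1],.33)"
```

```text
t 0.1 p [0.2627 0.6216 0.4038] rpy [ 3.14 -0.   -0.4 ] F [ 0.9  0.1 -1.2] w 0.0872 q1,q6 [ 1.46 -0.29] -> offset [34.38 20.38  0.38] turn 67.1
t 0.1 p [0.2627 0.6216 0.4038] rpy [ 3.14 -0.   -0.4 ] F [ 0.9  0.1 -1.2] w 0.0872 q1,q6 [ 1.46 -0.29] -> offset [55.01 66.87  7.38] turn 133.9
```

Request:
send_rows(
  hand=1,
  motion=[
    {"offset": [34.4, 20.4, 0], "turn": 67},
    {"offset": [34.4, 20.4, 0], "turn": 67},
    {"offset": [34.4, 20.4, 0], "turn": 67},
    {"offset": [34.4, 20.4, 0], "turn": 67},
    {"offset": [34.4, 20.4, 0], "turn": 67},
    {"offset": [34.4, 20.4, 0], "turn": 67},
    {"offset": [34.4, 20.4, 0], "turn": 67},
    {"offset": [34.4, 20.4, 0], "turn": 67},
  ],
)

```text
t: 0.9
eef_pos: [0.5009, 0.2981, 0.4046]
ee_rot: [3.141, -0.0, -1.575]
force: [0.6, 0.2, 0.4]
width: 0.0878
```

```bash
python3 -c "
from h import *
go(*B[1],.33)"
```

```text
t 0.9 p [0.5009 0.2981 0.4046] rpy [ 3.141 -0.    -1.575] F [0.6 0.2 0.4] w 0.0878 q1,q6 [ 0.87 -0.88] -> offset [50.65 -1.02  7.46] turn 66.6
```

Request:
send_rows(
  motion=[
    {"offset": [50.6, -1, 7.5], "turn": 66.6},
    {"offset": [50.6, -1, 7.5], "turn": 66.6},
    {"offset": [50.6, -1, 7.5], "turn": 66.6},
    {"offset": [50.6, -1, 7.5], "turn": 66.6},
    {"offset": [50.6, -1, 7.5], "turn": 66.6},
    {"offset": [50.6, -1, 7.5], "turn": 66.6},
    {"offset": [50.6, -1, 7.5], "turn": 66.6},
    {"offset": [50.6, -1, 7.5], "turn": 66.6},
  ],
)

```text
t: 1.7
eef_pos: [0.5081, -0.0976, 0.3458]
ee_rot: [3.142, 0.0, -2.737]
force: [2.1, -0.2, -0.3]
width: 0.0874
```

Request:
send_rows(
  motion=[
    {"offset": [11, -0.2, 1.6], "turn": 0},
    {"offset": [11, -0.2, 1.6], "turn": 0},
    {"offset": [11, -0.2, 1.6], "turn": 0},
  ],
)

```text
t: 2.0
eef_pos: [0.4038, -0.143, 0.3285]
ee_rot: [3.139, -0.003, -2.735]
force: [0.9, 1.1, 0.3]
width: 0.0877
```

```bash
python3 -c "
from h import *
go(*B[1],.33)"
```

```text
t 2.0 p [ 0.4038 -0.143   0.3285] rpy [ 3.139e+00 -3.000e-03 -2.735e+00] F [0.9 1.1 0.3] w 0.0877 q1,q6 [ 0.12 -1.29] -> offset [ -7.07 -10.17  -0.15] turn 0.1
```

Request:
send_rows(
  motion=[
    {"offset": [-7.1, -10.2, -0.1], "turn": 0},
    {"offset": [-7.1, -10.2, -0.1], "turn": 0},
    {"offset": [-7.1, -10.2, -0.1], "turn": 0},
    {"offset": [-7.1, -10.2, -0.1], "turn": 0},
    {"offset": [-7.1, -10.2, -0.1], "turn": 0},
    {"offset": [-7.1, -10.2, -0.1], "turn": 0},
  ],
)

```text
t: 2.6
eef_pos: [0.5137, -0.2063, 0.3308]
ee_rot: [3.141, -0.001, -2.731]
force: [0.6, -0.4, -0.3]
width: 0.0877
```

```bash
python3 -c "
from h import *
go(*B[1],.207)
f=grab('wrist');cv2.imwrite('pics/w1.png',f['frame'])"
```

```text
t 2.6 p [ 0.5137 -0.2063  0.3308] rpy [ 3.141e+00 -1.000e-03 -2.731e+00] F [ 0.6 -0.4 -0.3] w 0.0877 q1,q6 [-0.03 -1.13] -> offset [ 0.52 -0.02 12.38] turn 0.3
```

View pics/w1.png

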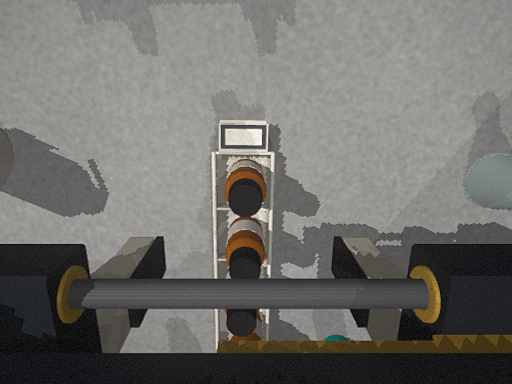

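Wrist view: the tab is at (243,136), with bottle 1's cap at (245,197) and bottle 2's at (244,263). Both lie between the open fingers, and the row is parallel to the tool x axis. I check the cap positions by the wrist calibration.

```bash
python3 -c "
from h import *
f=dict(np.load('last_wrist.npz'))
for u,v in [(245,197),(244,263)]: print(world(f,u,v).round(4),world(f,u,v,.083).round(4))
for u,v in [(216,156),(272,155),(273,210),(216,208)]: print(world(f,u,v,.016).round(4))
"
```

```text
[ 0.5039 -0.2131  0.0834] [ 0.5041 -0.213   0.083 ]
[ 0.553  -0.1928  0.0826] [ 0.5528 -0.1929  0.083 ]
[ 0.4984 -0.2444  0.016 ]
[ 0.4776 -0.1989  0.016 ]
[ 0.5245 -0.1763  0.016 ]
[ 0.544  -0.2261  0.016 ]
```

Request:
send_rows(
  motion=[
    {"offset": [0.7, 0, 0], "turn": 0.3},
    {"offset": [0.7, 0, 4], "turn": 0.3},
    {"offset": [0.7, 0, 8], "turn": 0.3},
    {"offset": [0.7, 0, 11], "turn": 0.3},
    {"offset": [0.7, 0, 12.4], "turn": 0.3},
    {"offset": [0.7, 0, 12.4], "turn": 0.3},
    {"offset": [0.7, 0, 12.4], "turn": 0.3},
  ],
)

```text
t: 3.35
eef_pos: [0.5079, -0.2093, 0.2078]
ee_rot: [-3.141, 0.0, -2.736]
force: [0.8, 0.6, 1.0]
width: 0.088
```

Request:
send_rows(
  hand=-1,
  squeeze=20,
  motion=[
    {"offset": [0, 0, 0], "turn": 0},
    {"offset": [0, 0, 0], "turn": 0},
    {"offset": [0, 0, 0], "turn": 0},
    {"offset": [0, 0, 0], "turn": 0},
    {"offset": [0, 0, 0], "turn": 0},
    {"offset": [0, 0, 0], "turn": 0},
  ],
)

```text
t: 3.95
eef_pos: [0.5079, -0.2094, 0.2071]
ee_rot: [-3.142, 0.0, -2.737]
force: [0.2, -0.4, 0.0]
width: 0.0454
```

```bash
python3 -c "
from h import *
go(*B[1],.207);go(*T[1],.32)"
```

```text
t 3.95 p [ 0.5079 -0.2094  0.2071] rpy [-3.142  0.    -2.737] F [ 0.2 -0.4  0. ] w 0.0454 q1,q6 [-0.03 -1.13] -> offset [-0.13  0.04  0.01] turn -0.0
t 3.95 p [ 0.5079 -0.2094  0.2071] rpy [-3.142  0.    -2.737] F [ 0.2 -0.4  0. ] w 0.0454 q1,q6 [-0.03 -1.13] -> offset [-20.07  27.47 -11.29] turn -78.6
```

Still closing (about 70 mm/s). I give it more time, then lift.

Request:
send_rows(
  motion=[
    {"offset": [0, 0, 0], "turn": 0},
    {"offset": [0, 0, 0], "turn": 0},
    {"offset": [0, 0, 0], "turn": 0},
    {"offset": [0, 0, 0], "turn": 0},
    {"offset": [0, 0, 0], "turn": 0},
  ],
)

```text
t: 4.45
eef_pos: [0.508, -0.2094, 0.207]
ee_rot: [-3.141, 0.0, -2.737]
force: [-0.4, 0.2, 0.3]
width: 0.0332
```

Request:
send_rows(
  motion=[
    {"offset": [0, 0, -1], "turn": 0},
    {"offset": [0, 0, -3], "turn": 0},
    {"offset": [0, 0, -6], "turn": 0},
    {"offset": [0, 0, -9], "turn": 0},
    {"offset": [0, 0, -11], "turn": 0},
    {"offset": [0, 0, -11.3], "turn": 0},
    {"offset": [0, 0, -11.3], "turn": 0},
  ],
)

```text
t: 5.15
eef_pos: [0.5077, -0.2093, 0.3206]
ee_rot: [-3.141, 0.001, -2.737]
force: [-0.0, -0.4, -1.0]
width: 0.0334
```

```bash
python3 -c "
from h import *
go(*T[1],.32)"
```

```text
t 5.15 p [ 0.5077 -0.2093  0.3206] rpy [-3.141e+00  1.000e-03 -2.737e+00] F [-0.  -0.4 -1. ] w 0.0334 q1,q6 [-0.03 -1.13] -> offset [-20.09  27.45   0.06] turn -78.6
```

Request:
send_rows(
  motion=[
    {"offset": [-1, 1.4, 0], "turn": -4},
    {"offset": [-3, 4.1, 0], "turn": -12},
    {"offset": [-5, 6.9, 0], "turn": -20},
    {"offset": [-7, 9.6, 0], "turn": -28},
    {"offset": [-9, 12.3, 0], "turn": -36},
    {"offset": [-11, 15, 0], "turn": -44},
    {"offset": [-13, 17.8, 0], "turn": -52},
    {"offset": [-14, 19, 0], "turn": -55},
  ],
)

```text
t: 5.95
eef_pos: [0.5618, 0.0227, 0.3185]
ee_rot: [3.139, -0.001, -1.771]
force: [-0.6, -0.2, -1.0]
width: 0.0334
```

```bash
python3 -c "
from h import *
go(*T[1],.32)"
```

```text
t 5.95 p [0.5618 0.0227 0.3185] rpy [ 3.139e+00 -1.000e-03 -1.771e+00] F [-0.6 -0.2 -1. ] w 0.0334 q1,q6 [ 0.39 -0.59] -> offset [-10.2   -0.23  -0.15] turn -23.2
```

Request:
send_rows(
  motion=[
    {"offset": [-3, 0, 0], "turn": -8},
    {"offset": [-6, -0.1, 0], "turn": -16},
    {"offset": [-9, -0.2, 0], "turn": -22},
    {"offset": [-10.2, -0.2, -0.1], "turn": -23.3},
    {"offset": [-10.2, -0.2, -0.1], "turn": -23.3},
    {"offset": [-10.2, -0.2, -0.1], "turn": -23.3},
    {"offset": [-10.2, -0.2, -0.1], "turn": -23.3},
  ],
)

```text
t: 6.65
eef_pos: [0.5843, 0.1188, 0.3206]
ee_rot: [3.14, -0.0, -1.372]
force: [0.6, -0.2, -1.4]
width: 0.0334
```

```bash
python3 -c "
from h import *
go(*T[1],.208)
f=grab('wrist');cv2.imwrite('pics/w2.png',f['frame'])"
```

```text
t 6.65 p [0.5843 0.1188 0.3206] rpy [ 3.14  -0.    -1.372] F [ 0.6 -0.2 -1.4] w 0.0334 q1,q6 [ 0.53 -0.33] -> offset [-0.33 -0.06 11.26] turn -0.4
```

View pics/w2.png

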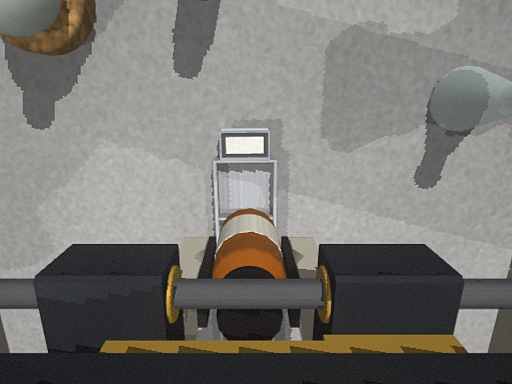

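Wrist view: bottle 1 is held upright over the steel tray. The tab is at (245,145) and the rim's end corners are at (215,161) and (277,160). I check the tray position from those corners.

```bash
python3 -c "
from h import *
f=dict(np.load('last_wrist.npz'))
C=fit(f,[(215,161),(277,160)],0,0,1,.016);print(C.round(4),(C.mean(0)[:2]-.028*a).round(4),'vs',np.round(T[1],4), np.linalg.norm(C[0]-C[1]))
"
```

```text
[[0.6152 0.0994 0.016 ]
 [0.5627 0.088  0.016 ]] [0.5832 0.1211] vs [  0.5843   0.1222 -78.2   ] 0.053710616569147586
```

Request:
send_rows(
  motion=[
    {"offset": [-0.3, 0, 2], "turn": -0.4},
    {"offset": [-0.3, 0, 5], "turn": -0.4},
    {"offset": [-0.3, 0, 8], "turn": -0.4},
    {"offset": [-0.3, 0, 10], "turn": -0.4},
    {"offset": [-0.3, 0, 10.8], "turn": -0.4},
    {"offset": [-0.3, 0, 11.1], "turn": -0.4},
    {"offset": [-0.3, 0, 11.3], "turn": -0.4},
    {"offset": [-0.3, 0, 11.3], "turn": -0.4},
  ],
)

```text
t: 7.5
eef_pos: [0.5844, 0.1228, 0.209]
ee_rot: [-3.14, 0.0, -1.363]
force: [0.6, -0.4, -0.9]
width: 0.0334
```

Request:
send_rows(
  hand=1,
  motion=[
    {"offset": [0, 0, 0], "turn": 0},
    {"offset": [0, 0, 0], "turn": 0},
    {"offset": [0, 0, 0], "turn": 0},
    {"offset": [0, 0, 0], "turn": 0},
    {"offset": [0, 0, 0], "turn": 0},
    {"offset": [0, 0, -1], "turn": 0},
    {"offset": [0, 0, -4], "turn": 0},
    {"offset": [0, 0, -8], "turn": 0},
  ],
)

```text
t: 8.3
eef_pos: [0.5834, 0.1225, 0.2878]
ee_rot: [3.138, -0.001, -1.363]
force: [0.9, 0.3, 0.2]
width: 0.0864
```

```bash
python3 -c "
from h import *
go(*T[1],.208);go(*B[2],.32)"
```

```text
t 8.3 p [0.5834 0.1225 0.2878] rpy [ 3.138e+00 -1.000e-03 -1.363e+00] F [0.9 0.3 0.2] w 0.0864 q1,q6 [ 0.53 -0.33] -> offset [ 0.05 -0.07  7.98] turn 0.1
t 8.3 p [0.5834 0.1225 0.2878] rpy [ 3.138e+00 -1.000e-03 -1.363e+00] F [0.9 0.3 0.2] w 0.0864 q1,q6 [ 0.53 -0.33] -> offset [29.76  8.66 -3.22] turn 78.7
```

Request:
send_rows(
  motion=[
    {"offset": [0, 0, -3.2], "turn": 8},
    {"offset": [29.8, 8.7, -3.2], "turn": 78.6},
    {"offset": [29.8, 8.7, -3.2], "turn": 78.6},
    {"offset": [29.8, 8.7, -3.2], "turn": 78.6},
    {"offset": [29.8, 8.7, -3.2], "turn": 78.6},
    {"offset": [29.8, 8.7, -3.2], "turn": 78.6},
    {"offset": [29.8, 8.7, -3.2], "turn": 78.6},
    {"offset": [29.8, 8.7, -3.2], "turn": 78.6},
  ],
)

```text
t: 9.1
eef_pos: [0.5594, -0.1909, 0.3208]
ee_rot: [-3.141, -0.0, -2.563]
force: [-0.2, -0.2, 0.2]
width: 0.0874
```

```bash
sed -i 's/2:(.560,-.1865/2:(.558,-.1885/' h.py; python3 -c "
from h import *
go(*B[2],.32)
f=grab('top');cv2.imwrite('pics/t2.png',cv2.resize(f['frame'][180:235,80:192],None,fx=6,fy=6,interpolation=cv2.INTER_CUBIC))"
```

```text
t 9.1 p [ 0.5594 -0.1909  0.3208] rpy [-3.141 -0.    -2.563] F [-0.2 -0.2  0.2] w 0.0874 q1,q6 [ 0.   -0.99] -> offset [-0.02  0.27  0.08] turn 10.0
```

View pics/t2.png

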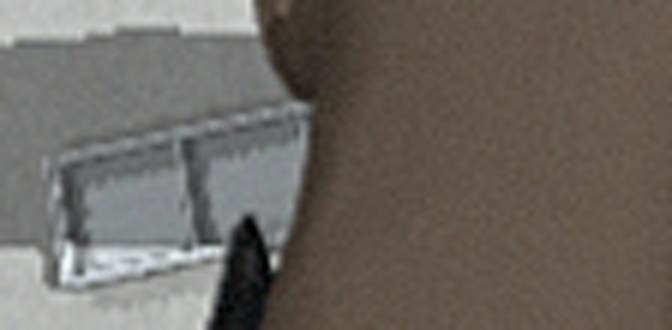

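The arm hides the placed bottle in this view. The wrist camera will show it at the next placing, so I go on with bottle 2.

Request:
send_rows(
  motion=[
    {"offset": [0, 0.3, 0], "turn": 8},
    {"offset": [0, 0.3, 0], "turn": 10},
    {"offset": [0, 0.3, 3], "turn": 10},
    {"offset": [0, 0.3, 7], "turn": 10},
    {"offset": [0, 0.3, 10], "turn": 10},
    {"offset": [0, 0.3, 11.4], "turn": 10},
    {"offset": [0, 0.3, 11.4], "turn": 10},
    {"offset": [0, 0.3, 11.4], "turn": 10},
  ],
)

```text
t: 9.95
eef_pos: [0.5591, -0.1839, 0.2068]
ee_rot: [-3.141, 0.0, -2.726]
force: [0.1, 0.3, 1.8]
width: 0.0875
```

Request:
send_rows(
  hand=-1,
  motion=[
    {"offset": [0, 0, 0], "turn": 0},
    {"offset": [0, 0, 0], "turn": 0},
    {"offset": [0, 0, 0], "turn": 0},
    {"offset": [0, 0, 0], "turn": 0},
    {"offset": [0, 0, 0], "turn": 0},
    {"offset": [0, 0, 0], "turn": 0},
    {"offset": [0, 0, 0], "turn": 0},
    {"offset": [0, 0, 0], "turn": 0},
  ],
)

```text
t: 10.75
eef_pos: [0.5587, -0.1843, 0.2061]
ee_rot: [-3.141, 0.0, -2.727]
force: [0.3, -0.4, -0.6]
width: 0.0334
```

Request:
send_rows(
  motion=[
    {"offset": [0, 0, 0], "turn": 0},
    {"offset": [0, 0, 0], "turn": 0},
    {"offset": [0, 0, -1], "turn": 0},
    {"offset": [0, 0, -3], "turn": 0},
    {"offset": [0, 0, -6], "turn": 0},
    {"offset": [0, 0, -9], "turn": 0},
    {"offset": [0, 0, -11], "turn": 0},
    {"offset": [0, 0, -11.3], "turn": 0},
  ],
)

```text
t: 11.55
eef_pos: [0.5592, -0.1843, 0.3227]
ee_rot: [-3.139, 0.004, -2.727]
force: [-0.3, -0.0, -0.9]
width: 0.0335
```

```bash
python3 -c "
from h import *
go(*T[2],.32)"
```

```text
t 11.55 p [ 0.5592 -0.1843  0.3227] rpy [-3.139  0.004 -2.727] F [-0.3 -0.  -0.9] w 0.0335 q1,q6 [ 0.01 -1.17] -> offset [-15.74  32.22   0.27] turn -78.0
```

Request:
send_rows(
  motion=[
    {"offset": [-0.8, 1.6, 0], "turn": -4},
    {"offset": [-2.5, 4.8, 0], "turn": -12},
    {"offset": [-4, 8, 0], "turn": -20},
    {"offset": [-5.6, 11.2, 0], "turn": -28},
    {"offset": [-7.1, 14.4, 0], "turn": -36},
    {"offset": [-8.7, 17.6, 0], "turn": -44},
    {"offset": [-10.2, 20.8, 0], "turn": -51},
    {"offset": [-11, 22.4, 0], "turn": -55},
  ],
)

```text
t: 12.35
eef_pos: [0.5688, 0.0674, 0.3186]
ee_rot: [3.141, -0.0, -1.761]
force: [0.4, -0.0, -0.2]
width: 0.0333
```

```bash
python3 -c "
from h import *
go(*T[2],.32)"
```

```text
t 12.35 p [0.5688 0.0674 0.3186] rpy [ 3.141 -0.    -1.761] F [ 0.4 -0.  -0.2] w 0.0333 q1,q6 [ 0.46 -0.65] -> offset [-10.56   1.56  -0.14] turn -22.7
```

Request:
send_rows(
  motion=[
    {"offset": [-3, 0.5, 0], "turn": -8},
    {"offset": [-6, 1, 0], "turn": -16},
    {"offset": [-9, 1.4, 0], "turn": -22},
    {"offset": [-10.5, 1.6, -0.1], "turn": -22.7},
    {"offset": [-10.5, 1.6, -0.1], "turn": -22.7},
    {"offset": [-10.5, 1.6, -0.1], "turn": -22.7},
    {"offset": [-10.5, 1.6, -0.1], "turn": -22.7},
  ],
)

```text
t: 13.05
eef_pos: [0.5738, 0.1702, 0.3198]
ee_rot: [3.141, -0.0, -1.373]
force: [-0.2, 0.3, -0.4]
width: 0.0335
```

```bash
python3 -c "
from h import *
go(*T[2],.207)
f=grab('wrist');cv2.imwrite('pics/w3.png',f['frame'])"
```

```text
t 13.05 p [0.5738 0.1702 0.3198] rpy [ 3.141 -0.    -1.373] F [-0.2  0.3 -0.4] w 0.0335 q1,q6 [ 0.61 -0.42] -> offset [-0.38 -0.04 11.28] turn -0.5
```

View pics/w3.png

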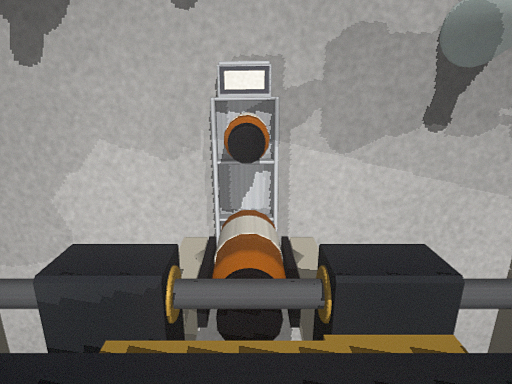

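Bottle 1 stands upright in the compartment next to the tab, with its cap at (247,141). Bottle 2 is held upright behind it.

Request:
send_rows(
  motion=[
    {"offset": [-0.4, 0, 2], "turn": -0.5},
    {"offset": [-0.4, 0, 5], "turn": -0.5},
    {"offset": [-0.4, 0, 8], "turn": -0.5},
    {"offset": [-0.4, 0, 10], "turn": -0.5},
    {"offset": [-0.4, 0, 10.9], "turn": -0.5},
    {"offset": [-0.4, 0, 11.2], "turn": -0.5},
    {"offset": [-0.4, 0, 11.3], "turn": -0.5},
    {"offset": [-0.4, 0, 11.3], "turn": -0.5},
  ],
)

```text
t: 13.9
eef_pos: [0.5737, 0.1752, 0.2081]
ee_rot: [-3.14, 0.0, -1.363]
force: [-0.9, 0.3, -0.8]
width: 0.0336
```

Request:
send_rows(
  hand=1,
  motion=[
    {"offset": [0, 0, 0], "turn": 0},
    {"offset": [0, 0, 0], "turn": 0},
    {"offset": [0, 0, 0], "turn": 0},
    {"offset": [0, 0, 0], "turn": 0},
    {"offset": [0, 0, 0], "turn": 0},
    {"offset": [0, 0, -2], "turn": 0},
    {"offset": [0, 0, -6], "turn": 0},
    {"offset": [0, 0, -11], "turn": 0},
  ],
)

```text
t: 14.7
eef_pos: [0.5726, 0.1748, 0.3163]
ee_rot: [3.137, -0.002, -1.363]
force: [1.7, -0.1, -0.0]
width: 0.0866
```

```bash
sed -i 's/3:(.6047,-.171/3:(.6035,-.172/;s/4:(.6557,-.145/4:(.6545,-.146/' h.py; python3 -c "
from h import *
go(*T[2],.207);go(*B[3],.32)"
```

```text
t 14.7 p [0.5726 0.1748 0.3163] rpy [ 3.137e+00 -2.000e-03 -1.363e+00] F [ 1.7 -0.1 -0. ] w 0.0866 q1,q6 [ 0.62 -0.41] -> offset [ 0.09 -0.07 10.93] turn 0.1
t 14.7 p [0.5726 0.1748 0.3163] rpy [ 3.137e+00 -2.000e-03 -1.363e+00] F [ 1.7 -0.1 -0. ] w 0.0866 q1,q6 [ 0.62 -0.41] -> offset [34.57  4.14 -0.37] turn 78.7
```

Request:
send_rows(
  motion=[
    {"offset": [34.6, 4.1, -0.4], "turn": 78.6},
    {"offset": [34.6, 4.1, -0.4], "turn": 78.6},
    {"offset": [34.6, 4.1, -0.4], "turn": 78.6},
    {"offset": [34.6, 4.1, -0.4], "turn": 78.6},
    {"offset": [34.6, 4.1, -0.4], "turn": 78.6},
    {"offset": [34.6, 4.1, -0.4], "turn": 78.6},
    {"offset": [34.6, 4.1, -0.4], "turn": 78.6},
    {"offset": [34.6, 4.1, -0.4], "turn": 78.6},
  ],
)

```text
t: 15.5
eef_pos: [0.6044, -0.177, 0.3207]
ee_rot: [-3.141, -0.001, -2.574]
force: [-0.7, 0.3, -0.7]
width: 0.0876
```

Request:
send_rows(
  motion=[
    {"offset": [0, 0, 0], "turn": 8},
    {"offset": [0, 0, 0], "turn": 10},
    {"offset": [0, 0, 0], "turn": 10},
    {"offset": [0, 0, 0], "turn": 10},
  ],
)

```text
t: 15.9
eef_pos: [0.6046, -0.1719, 0.321]
ee_rot: [3.142, -0.0, -2.736]
force: [-0.0, 0.2, 0.0]
width: 0.0877
```

```bash
python3 -c "
from h import *
go(*B[3],.207)"
```

```text
t 15.9 p [ 0.6046 -0.1719  0.321 ] rpy [ 3.142 -0.    -2.736] F [-0.   0.2  0. ] w 0.0877 q1,q6 [ 0.03 -1.2 ] -> offset [ 0.1   0.03 11.4 ] turn 0.1
```

Request:
send_rows(
  motion=[
    {"offset": [0.1, 0, 3], "turn": 0},
    {"offset": [0.1, 0, 7], "turn": 0},
    {"offset": [0.1, 0, 10], "turn": 0},
    {"offset": [0.1, 0, 11.4], "turn": 0},
    {"offset": [0.1, 0, 11.4], "turn": 0},
    {"offset": [0.1, 0, 11.4], "turn": 0},
  ],
)

```text
t: 16.5
eef_pos: [0.6044, -0.1722, 0.208]
ee_rot: [-3.141, 0.001, -2.736]
force: [1.2, -0.4, 1.5]
width: 0.0877
```

Request:
send_rows(
  hand=-1,
  motion=[
    {"offset": [0, 0, 0], "turn": 0},
    {"offset": [0, 0, 0], "turn": 0},
    {"offset": [0, 0, 0], "turn": 0},
    {"offset": [0, 0, 0], "turn": 0},
    {"offset": [0, 0, 0], "turn": 0},
    {"offset": [0, 0, 0], "turn": 0},
    {"offset": [0, 0, 0], "turn": 0},
    {"offset": [0, 0, 0], "turn": 0},
  ],
)

```text
t: 17.3
eef_pos: [0.6038, -0.1723, 0.207]
ee_rot: [-3.142, 0.0, -2.737]
force: [0.5, 0.0, -0.0]
width: 0.0334
```

Request:
send_rows(
  motion=[
    {"offset": [0, 0, 0], "turn": 0},
    {"offset": [0, 0, 0], "turn": 0},
    {"offset": [0, 0, -1], "turn": 0},
    {"offset": [0, 0, -3], "turn": 0},
    {"offset": [0, 0, -6], "turn": 0},
    {"offset": [0, 0, -9], "turn": 0},
    {"offset": [0, 0, -11], "turn": 0},
    {"offset": [0, 0, -11.3], "turn": 0},
  ],
)

```text
t: 18.1
eef_pos: [0.6044, -0.1724, 0.3238]
ee_rot: [-3.139, 0.005, -2.737]
force: [0.9, 0.5, -0.9]
width: 0.0334
```

```bash
python3 -c "
from h import *
go(*T[3],.32)"
```

```text
t 18.1 p [ 0.6044 -0.1724  0.3238] rpy [-3.139  0.005 -2.737] F [ 0.9  0.5 -0.9] w 0.0334 q1,q6 [ 0.03 -1.2 ] -> offset [-11.85  38.25   0.38] turn -78.6
```

Request:
send_rows(
  motion=[
    {"offset": [-0.6, 1.9, 0.3], "turn": -4},
    {"offset": [-1.8, 5.7, 0.3], "turn": -12},
    {"offset": [-3, 9.5, 0.3], "turn": -20},
    {"offset": [-4.2, 13.3, 0.3], "turn": -28},
    {"offset": [-5.4, 17.1, 0.3], "turn": -36},
    {"offset": [-6.5, 20.9, 0.3], "turn": -44},
    {"offset": [-7.7, 24.7, 0.3], "turn": -51},
    {"offset": [-8.3, 26.6, 0.3], "turn": -55},
  ],
)

```text
t: 18.9
eef_pos: [0.5746, 0.1075, 0.3164]
ee_rot: [3.141, -0.0, -1.771]
force: [-0.3, -1.1, -1.3]
width: 0.0334
```

```bash
python3 -c "
from h import *
go(*T[3],.32)"
```

```text
t 18.9 p [0.5746 0.1075 0.3164] rpy [ 3.141 -0.    -1.771] F [-0.3 -1.1 -1.3] w 0.0334 q1,q6 [ 0.52 -0.72] -> offset [-11.37   3.53  -0.36] turn -23.3
```

Request:
send_rows(
  motion=[
    {"offset": [-3.5, 1.1, -0.2], "turn": -8},
    {"offset": [-7, 2.2, -0.3], "turn": -16},
    {"offset": [-10, 3.1, -0.4], "turn": -22},
    {"offset": [-11.4, 3.5, -0.4], "turn": -23.3},
    {"offset": [-11.4, 3.5, -0.4], "turn": -23.3},
    {"offset": [-11.4, 3.5, -0.4], "turn": -23.3},
    {"offset": [-11.4, 3.5, -0.4], "turn": -23.3},
  ],
)

```text
t: 19.6
eef_pos: [0.5644, 0.2226, 0.3207]
ee_rot: [3.141, -0.0, -1.372]
force: [0.3, -0.2, -0.7]
width: 0.0335
```

```bash
python3 -c "
from h import *
go(*T[3],.207)"
```

```text
t 19.6 p [0.5644 0.2226 0.3207] rpy [ 3.141 -0.    -1.372] F [ 0.3 -0.2 -0.7] w 0.0335 q1,q6 [ 0.7 -0.5] -> offset [-0.36  0.11 11.37] turn -0.4
```

Request:
send_rows(
  motion=[
    {"offset": [-0.4, 0.1, 2], "turn": -0.4},
    {"offset": [-0.4, 0.1, 5], "turn": -0.4},
    {"offset": [-0.4, 0.1, 8], "turn": -0.4},
    {"offset": [-0.4, 0.1, 10], "turn": -0.4},
    {"offset": [-0.4, 0.1, 11], "turn": -0.4},
    {"offset": [-0.4, 0.1, 11.3], "turn": -0.4},
    {"offset": [-0.4, 0.1, 11.4], "turn": -0.4},
    {"offset": [-0.4, 0.1, 11.4], "turn": -0.4},
  ],
)

```text
t: 20.4
eef_pos: [0.5631, 0.2274, 0.2081]
ee_rot: [-3.14, 0.001, -1.364]
force: [0.2, 0.2, -1.4]
width: 0.0333
```

Request:
send_rows(
  hand=1,
  motion=[
    {"offset": [0, 0, 0], "turn": 0},
    {"offset": [0, 0, 0], "turn": 0},
    {"offset": [0, 0, 0], "turn": 0},
    {"offset": [0, 0, 0], "turn": 0},
    {"offset": [0, 0, 0], "turn": 0},
    {"offset": [0, 0, -2], "turn": 0},
    {"offset": [0, 0, -6], "turn": 0},
    {"offset": [0, 0, -11], "turn": 0},
  ],
)

```text
t: 21.2
eef_pos: [0.562, 0.227, 0.3163]
ee_rot: [3.137, -0.002, -1.364]
force: [1.2, 0.5, 0.1]
width: 0.0867
```

```bash
python3 -c "
from h import *
go(*T[3],.207);go(*B[4],.32)"
```

```text
t 21.2 p [0.562  0.227  0.3163] rpy [ 3.137e+00 -2.000e-03 -1.364e+00] F [1.2 0.5 0.1] w 0.0867 q1,q6 [ 0.71 -0.5 ] -> offset [ 0.11 -0.03 10.93] turn 0.1
t 21.2 p [0.562  0.227  0.3163] rpy [ 3.137e+00 -2.000e-03 -1.364e+00] F [1.2 0.5 0.1] w 0.0867 q1,q6 [ 0.71 -0.5 ] -> offset [38.4  -1.38 -0.37] turn 78.7
```

Request:
send_rows(
  motion=[
    {"offset": [38.4, -1.4, -0.4], "turn": 78.6},
    {"offset": [38.4, -1.4, -0.4], "turn": 78.6},
    {"offset": [38.4, -1.4, -0.4], "turn": 78.6},
    {"offset": [38.4, -1.4, -0.4], "turn": 78.6},
    {"offset": [38.4, -1.4, -0.4], "turn": 78.6},
    {"offset": [38.4, -1.4, -0.4], "turn": 78.6},
    {"offset": [38.4, -1.4, -0.4], "turn": 78.6},
    {"offset": [38.4, -1.4, -0.4], "turn": 78.6},
  ],
)

```text
t: 22.0
eef_pos: [0.6556, -0.1486, 0.3209]
ee_rot: [-3.141, -0.0, -2.571]
force: [0.4, 0.2, 0.7]
width: 0.0878
```

```bash
python3 -c "
from h import *
go(*B[4],.32)"
```

```text
t 22.0 p [ 0.6556 -0.1486  0.3209] rpy [-3.141 -0.    -2.571] F [0.4 0.2 0.7] w 0.0878 q1,q6 [ 0.07 -1.07] -> offset [-0.05  0.28  0.09] turn 9.5
```

Request:
send_rows(
  motion=[
    {"offset": [0, 0, 0], "turn": 8},
    {"offset": [0, 0, 0], "turn": 9.5},
    {"offset": [0, 0, 0], "turn": 9.5},
    {"offset": [0, 0, 0], "turn": 9.5},
  ],
)

```text
t: 22.4
eef_pos: [0.6553, -0.1447, 0.3211]
ee_rot: [3.142, 0.0, -2.725]
force: [-0.2, -0.3, -0.7]
width: 0.087
```

```bash
python3 -c "
from h import *
go(*B[4],.207)"
```

```text
t 22.4 p [ 0.6553 -0.1447  0.3211] rpy [ 3.142  0.    -2.725] F [-0.2 -0.3 -0.7] w 0.087 q1,q6 [ 0.07 -1.23] -> offset [ 0.13 -0.08 11.41] turn 0.7
```

Request:
send_rows(
  motion=[
    {"offset": [0.1, 0, 3], "turn": 0.7},
    {"offset": [0.1, 0, 7], "turn": 0.7},
    {"offset": [0.1, 0, 10], "turn": 0.7},
    {"offset": [0.1, 0, 11.4], "turn": 0.7},
    {"offset": [0.1, 0, 11.4], "turn": 0.7},
    {"offset": [0.1, 0, 11.4], "turn": 0.7},
  ],
)

```text
t: 23.0
eef_pos: [0.6552, -0.1455, 0.2083]
ee_rot: [-3.141, 0.001, -2.74]
force: [0.0, 0.2, 0.0]
width: 0.0873
```

Request:
send_rows(
  hand=-1,
  motion=[
    {"offset": [0, 0, 0], "turn": 0},
    {"offset": [0, 0, 0], "turn": 0},
    {"offset": [0, 0, 0], "turn": 0},
    {"offset": [0, 0, 0], "turn": 0},
    {"offset": [0, 0, 0], "turn": 0},
    {"offset": [0, 0, 0], "turn": 0},
    {"offset": [0, 0, 0], "turn": 0},
    {"offset": [0, 0, 0], "turn": 0},
  ],
)

```text
t: 23.8
eef_pos: [0.6545, -0.146, 0.207]
ee_rot: [-3.142, -0.0, -2.741]
force: [-0.1, -0.3, 0.5]
width: 0.0329
```

Request:
send_rows(
  motion=[
    {"offset": [0, 0, 0], "turn": 0},
    {"offset": [0, 0, 0], "turn": 0},
    {"offset": [0, 0, -1], "turn": 0},
    {"offset": [0, 0, -3], "turn": 0},
    {"offset": [0, 0, -6], "turn": 0},
    {"offset": [0, 0, -9], "turn": 0},
    {"offset": [0, 0, -11], "turn": 0},
    {"offset": [0, 0, -11.3], "turn": 0},
  ],
)

```text
t: 24.6
eef_pos: [0.6552, -0.146, 0.3241]
ee_rot: [-3.139, 0.005, -2.741]
force: [0.3, -0.0, -0.3]
width: 0.0334
```

```bash
python3 -c "
from h import *
go(*T[4],.32)"
```

```text
t 24.6 p [ 0.6552 -0.146   0.3241] rpy [-3.139  0.005 -2.741] F [ 0.3 -0.  -0.3] w 0.0334 q1,q6 [ 0.07 -1.24] -> offset [-7.   43.06  0.41] turn -78.8
```

Request:
send_rows(
  motion=[
    {"offset": [-0.4, 2.1, 0.3], "turn": -4},
    {"offset": [-1, 6.3, 0.3], "turn": -11},
    {"offset": [-1.7, 10.5, 0.3], "turn": -19},
    {"offset": [-2.4, 14.7, 0.3], "turn": -27},
    {"offset": [-3.1, 18.9, 0.3], "turn": -35},
    {"offset": [-3.8, 23.1, 0.3], "turn": -42},
    {"offset": [-4.4, 27.3, 0.3], "turn": -50},
    {"offset": [-4.8, 29.4, 0.3], "turn": -54},
  ],
)

```text
t: 25.4
eef_pos: [0.583, 0.1462, 0.3167]
ee_rot: [3.141, -0.0, -1.792]
force: [-0.2, -0.6, -1.4]
width: 0.0336
```

```bash
python3 -c "
from h import *
go(*T[4],.32)"
```

```text
t 25.4 p [0.583  0.1462 0.3167] rpy [ 3.141 -0.    -1.792] F [-0.2 -0.6 -1.4] w 0.0336 q1,q6 [ 0.57 -0.79] -> offset [-12.15   5.93  -0.33] turn -24.5
```

Request:
send_rows(
  motion=[
    {"offset": [-3.5, 1.7, -0.2], "turn": -8},
    {"offset": [-7, 3.4, -0.3], "turn": -16},
    {"offset": [-10.5, 5.1, -0.4], "turn": -23},
    {"offset": [-12.2, 5.9, -0.4], "turn": -24.5},
    {"offset": [-12.2, 5.9, -0.4], "turn": -24.5},
    {"offset": [-12.2, 5.9, -0.4], "turn": -24.5},
    {"offset": [-12.2, 5.9, -0.4], "turn": -24.5},
  ],
)

```text
t: 26.1
eef_pos: [0.5544, 0.2748, 0.3207]
ee_rot: [3.141, -0.0, -1.373]
force: [-0.0, -0.8, -0.3]
width: 0.0335
```

```bash
python3 -c "
from h import *
go(*T[4],.207)
f=grab('wrist');cv2.imwrite('pics/w4.png',f['frame'])"
```

```text
t 26.1 p [0.5544 0.2748 0.3207] rpy [ 3.141 -0.    -1.373] F [-0.  -0.8 -0.3] w 0.0335 q1,q6 [ 0.78 -0.58] -> offset [-0.35  0.2  11.37] turn -0.5
```

View pics/w4.png

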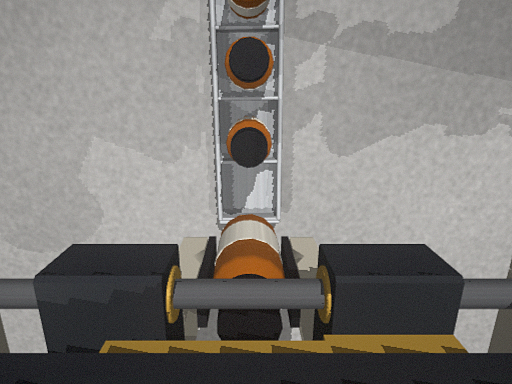

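Bottles 1 to 3 stand upright, one per compartment (caps of 2 and 3 at (249,62) and (248,147)). The fourth compartment is free in front of the held bottle.

Request:
send_rows(
  motion=[
    {"offset": [-0.4, 0.2, 2], "turn": -0.5},
    {"offset": [-0.4, 0.2, 5], "turn": -0.5},
    {"offset": [-0.4, 0.2, 8], "turn": -0.5},
    {"offset": [-0.4, 0.2, 10], "turn": -0.5},
    {"offset": [-0.4, 0.2, 11], "turn": -0.5},
    {"offset": [-0.4, 0.2, 11.3], "turn": -0.5},
    {"offset": [-0.4, 0.2, 11.4], "turn": -0.5},
    {"offset": [-0.4, 0.2, 11.4], "turn": -0.5},
  ],
)

```text
t: 26.95
eef_pos: [0.552, 0.2794, 0.2081]
ee_rot: [-3.14, 0.001, -1.363]
force: [-0.2, -0.1, -0.6]
width: 0.0337
```

Request:
send_rows(
  hand=1,
  motion=[
    {"offset": [0, 0, 0], "turn": 0},
    {"offset": [0, 0, 0], "turn": 0},
    {"offset": [0, 0, 0], "turn": 0},
    {"offset": [0, 0, 0], "turn": 0},
    {"offset": [0, 0, 0], "turn": 0},
    {"offset": [0, 0, -2], "turn": 0},
    {"offset": [0, 0, -6], "turn": 0},
    {"offset": [0, 0, -11], "turn": 0},
  ],
)

```text
t: 27.75
eef_pos: [0.551, 0.2789, 0.3163]
ee_rot: [3.138, -0.002, -1.363]
force: [1.3, 0.3, 0.1]
width: 0.0864
```

Request:
send_rows(
  motion=[
    {"offset": [0, 0, -8], "turn": 0},
    {"offset": [-4, 0, -8], "turn": 0},
    {"offset": [-8, 0, -8], "turn": 0},
    {"offset": [-12, 0, -8], "turn": 0},
    {"offset": [-16, 0, -8], "turn": 0},
    {"offset": [-20, 0, -8], "turn": 0},
    {"offset": [-24, 0, -8], "turn": 0},
    {"offset": [-28, 0, -8], "turn": 0},
  ],
)

```text
t: 28.55
eef_pos: [0.4931, 0.5547, 0.397]
ee_rot: [3.141, -0.0, -1.363]
force: [0.5, 0.2, -0.2]
width: 0.0875
```

Request:
send_rows(
  motion=[
    {"offset": [-4, -5, 0], "turn": 0},
    {"offset": [-6, -10, 0], "turn": 0},
    {"offset": [-6, -12, 0], "turn": 0},
    {"offset": [-6, -12, 0], "turn": 0},
  ],
)

```text
t: 28.95
eef_pos: [0.6021, 0.6378, 0.3913]
ee_rot: [3.138, -0.004, -1.364]
force: [0.4, -0.2, -0.2]
width: 0.0877
```

```bash
python3 -c "
from h import *
go(*T[4],.207)
f=grab('top');np.savez('end.npz',**f)
s=grab('side')
cv2.imwrite('pics/e1.png',f['frame'])
cv2.imwrite('pics/e2.png',cv2.resize(f['frame'][180:235,80:192],None,fx=6,fy=6,interpolation=cv2.INTER_CUBIC))
cv2.imwrite('pics/e3.png',cv2.resize(s['frame'][85:190,108:228],None,fx=5,fy=5,interpolation=cv2.INTER_CUBIC))"
```

```text
t 28.95 p [0.6021 0.6378 0.3913] rpy [ 3.138 -0.004 -1.364] F [ 0.4 -0.2 -0.2] w 0.0877 q1,q6 [ 1.03 -0.83] -> offset [34.2  12.3  18.43] turn 0.0
```

View pics/e1.png

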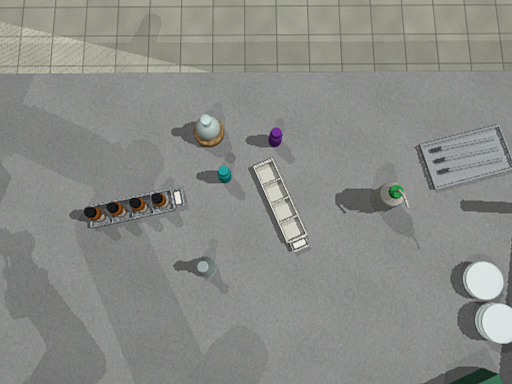

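View pics/e2.png

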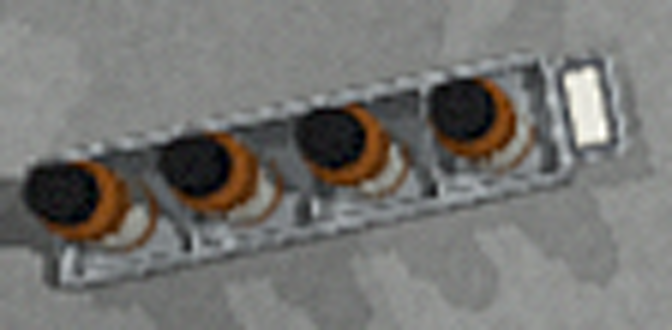

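View pics/e3.png

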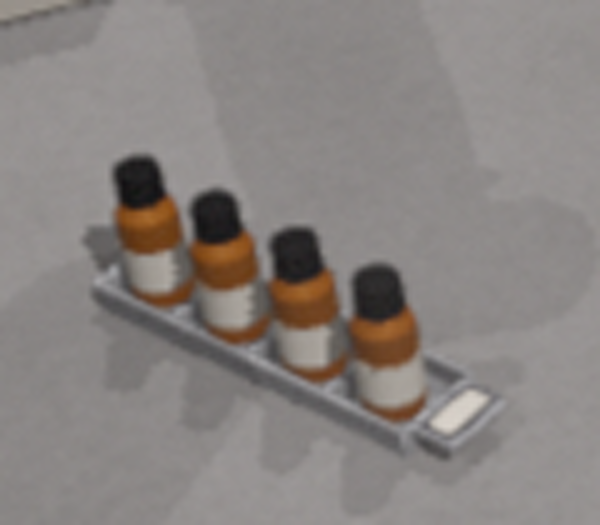

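```bash
python3 -c "
from h import *
f=dict(np.load('end.npz'));s=dict(np.load('last_side.npz'))
P=fit(f,[(462,109),(332,138),(194,164),(62,190)],80,180,6,.083)
Q=fit(s,[(378,278),(296,242),(215,203),(137,167)],108,85,5,.083)
for X in (P,Q):
  for i in range(4):
    d=X[i][:2]-np.array(T[i+1][:2]);print(i+1,'along mm',(1000*d@a).round(1),'across',(1000*d@np.array([a[1],-a[0]])).round(1))
for u,v in[(206,120),(205,266),(395,190)]: print(world(f,u,v).round(4))
"
```

```text
1 along mm 0.0 across 1.2
2 along mm -0.1 across 1.7
3 along mm -2.9 across 0.4
4 along mm -3.1 across -0.5
1 along mm -1.2 across -0.4
2 along mm -1.1 across 0.5
3 along mm -4.4 across -0.6
4 along mm -6.8 across -0.8
[0.768  0.0012 0.1146]
[0.4194 0.0028 0.0881]
[ 0.5884 -0.4401  0.1299]
```

```bash
python3 -c "
from h import *
print(job_done())"
```

```text
the job is handed in; nothing more can be done
None
```

I moved all four bottles one at a time from the white tray to the steel tray, keeping their order from the tab. I handed the job in at about 29 s, with the gripper open and the arm clear; no verdict is reported.

- **Bottle positions:** The last top and side pictures show all four upright, one per compartment. Measured at the caps, bottles 1 and 2 are within about 2 mm of their compartment centres.
- **Disagreement:** The two cameras differ by up to about 4 mm along the row. Bottle 3 reads 3 mm (top) and 4 mm (side) off along the row, and bottle 4 reads 3 mm and 7 mm. All are inside the 12 mm limit.
- **Other glassware:** The conical flask, round flask and wash bottle read within about 3 mm of their starting places across the table. I did not touch the purple and turquoise look-alikes.
- **Not checked:** I judged that the bottles stand upright and on the compartment floors from the pictures, and did not measure the tilt or the height of their centres. Each bottle was let go about 1–2 mm above the height at which it had been gripped.

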